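# Open the combination lock and hold it up

## Task

Open the dial combination lock in the wooden tray: turn its dial, which clicks as it goes, until the knob's pointed end stands at the long index rib and drops into the deep notch, then pull the shackle straight up, fully open, while the lock still sits in the tray. Only then lift the whole lock by its shackle and finish while holding it up, hanging level and still, shackle open, its underside at least 8 cm above the table. Leave the loose things round it (metal dish, white lid, brass cube, small box) where they are.

Things in the scene. Friction and masses are not known exactly. Their poses are not given: they have to be found in the camera images.
- lock: Dark steel block 150 (x) x 56 (y) x 38 mm high, 0.5 to 0.8 kg, loose in the tray with 2 mm play all round; heavy enough to stay there while the shackle opens. Origin: centre of its underside. x runs along its length from the dial end to the shackle end, z up. Dial axis at x = -45 mm, middle of the shackle at x = +41 mm, centre of mass at about x = +22 mm.
- dial (a joint): Turn of the dial, rad: 0 with the pointed end at the long index rib (along the lock's x, toward the shackle); positive anticlockwise from above. Starts at 0.8 to 2.7: turn clockwise to 0; stops at -0.6 and 3.1. Light clicks every 0.52 rad (0.05 N m); at 0 one deep notch, which draws the dial in from within about 0.3 rad when let go; only within 0.1 of 0 is the shackle free.
- dial_grip (a point): On the dial's axis at the height to grip, 18 mm above the lock's top face. Knob: a bright upright bar 14 mm thick with flat sides from 18 mm behind the axis to 9 mm ahead, then tapering to a point 25 mm ahead; it stands from 5 to 27 mm above the lock's top face, on a disc of 47 mm diameter. x runs along the bar toward the pointed end, z up: grip across the bar (along y).
- dial_pointer (a point): The pointed end of the knob: 25 mm from the dial's axis along the bar, 18 mm above the lock's top face.
- shackle (a joint): How far the shackle is pulled up out of the lock, m: 0 closed, 0.026 fully open, where it is captive. It slides along the lock's z with about 1.5 N friction and stays where it is left; locked (moves under 2 mm) unless the dial is at 0.
- shackle_grip (a point): Centre of the shackle's level top bar, the place to grip; rides with the shackle. Bar 9 x 9 mm square, 41 mm long along the lock's x, its centre 25.5 mm above the lock's top face when closed, 21 mm free height under it between upright legs 16 mm either side of the centre. Axes as the lock's: grip across the bar, along y.
- cradle: Dark wooden tray, fixed to the table, 166 x 72 mm, 18 mm high, floor 6 mm, walls 6 mm thick rising 12 mm round the lock. Origin: centre of its underside, on the table. The lock's axes lie along the tray's.
- dish: Small round metal dish with stones, 56 mm across, 10 mm high, loose: leave alone. Origin: centre of its underside.
- jar_lid: White round lid, 67 mm across, 12 mm high, loose: leave alone. Origin: centre of its underside.
- brass_block: Brass cube with hollows, 42 mm, loose: leave alone. Origin: centre of its underside.
- small_box: Small pale ring box, 54 x 50 x 43 mm, loose: leave alone. Origin: centre of its underside.

How it is judged:
On the way, in this order (a step that is already met when the one before it is completed fails the run):
1. the dial stands in the deep notch at the index rib, the shackle still closed, the lock in the tray (value of joint dial between -0.12 and 0.12 rad and value of joint shackle below 0.006 m and z of lock in the frame of cradle below 0.014 m), for 0.2 s.
2. the shackle is pulled fully open while the lock still sits in the tray (value of joint shackle above 0.021 m and z of lock in the frame of cradle below 0.02 m), for 0.02 s.
At the end, for the whole second after the job is handed in: The lock hangs still (under 0.05 m/s) from the fingers by the middle of its shackle bar (within 30 mm, over 2 N), clear of the tray, underside centre over 75 mm above the table, level within 0.4 rad, shackle open by over 18 mm, dial within 0.3 rad of the index (value of joint shackle above 0.018 m and value of joint dial between -0.3 and 0.3 rad and height (world z) of lock above 0.075 m and angle between lock's own z axis and vertical below 0.4 rad and linear speed of lock below 0.05 m/s and contact force between the fingers and lock above 2 N and distance between the grasp point and shackle_grip below 0.03 m and contact force between lock and cradle below 0.1 N); the arm keeps its last pose, push and grip.
It fails at once if the lock is lifted out of the tray while its shackle is shut (value of joint shackle below 0.015 m and z of lock in the frame of cradle above 0.022 m).
It fails at once if a loose thing beside the lock is pushed away by more than 30 mm (distance of any of dish, jar_lid, brass_block, small_box from where it was at the start of the episode above 0.03 m).
It also fails if it takes over 54 s, if anything falls off the work surface, if the arm or the gripper's body presses on something with over 40 N, if the wrist force passes 120 N, or if a joint passes its speed limit or range.

## Robot

A 7-joint arm with a two-finger parallel gripper is mounted at the origin on a cart in front of the work surface, level with it; the furniture and walls round the work are solid. World frame = base frame: x ahead of the robot, y to its left, z up, the work surface at z = 0. Lengths are in m, angles in rad, forces in N, time in s.
With the tool pointing down it reaches from about 0.425 to 0.95 m from the base axis. Payload 4.7 kg.
Tool frame: the origin (TCP) lies at the very end of the fingers, on their centre line; the grasp point (between the pads) lies 19 mm behind it; z points along the fingers, y is the line along which they close (so a half turn about z gives the same grasp; the last joint's range is limited). The gripper opens to 87 mm and grips with 3 to 60 N. Pads are 19 mm wide; open, the fingers measure 117 mm over their backs; the gripper's body (75 mm by 190 mm) begins 51 mm behind the grasp point.
Start: joints at [-1.182, 0.469, -0.049, 1.532, 0.024, 1.141, -0.082], TCP at [0.274, 0.617, 0.185] pointing down, gripper open.
Joint ranges: [-2.59, 2.59], [-0.33, 1.99], [-1.39, 1.29], [0.1, 2.45], [-1.04, 4.18], [0.21, 1.99], [-2.66, 2.66]. Speed limits (rad/s): [2.57, 2.57, 3.14, 3.14, 3.14, 3.14, 3.14].

## Interface

Orientations are given as a rotation vector (axis times angle).
In Python, from station import env gives the robot as it stands.
- The arm moves only by the tool play_rows, never from a script. Its argument "rows" is a list of rows, each a list of 3 entries, a list of its own where there are three numbers: the shift along the tool's x, y, z in m, then the turn about the tool's z in degrees, then the finger opening in m, from 0 to 0.087. A call has 1 to 8 rows; each row shifts and turns the commanded pose from where the row before left it, along the tool's axes as they then stand; what a row does not reach is not made up. A row lasts 1/12 s, in which the tool goes at most 41.7 mm and 7.16 degrees, less where a joint would pass 70% of its speed; a pose out of reach is approached as far as the arm can. A call with a gripper value outside its range is refused whole. The fingers move at their own pace and stop on an object; the grip force is fixed at half the most. Time passes only in rows, so rows that do not move let the fingers close. It gives the time, the measured TCP pose, the force, the opening and the grip force at its end, in the units of the state.
- env.state(): the state, without advancing time (a new reading comes with each control period).
- env.get_image(name): name is "scene" or "top" or "wrist"; returns a dict with "image" (384x512x3 uint8, red, green, blue), "camera_matrix" (3x3 intrinsics, pixels), "rvec" (rotation vector, rad) and "tvec" (3), from world to camera coordinates, as OpenCV has them. Camera axes: x right, y down, z forward; pixel columns grow to the right and rows downward; lengths in m; the calibration is good to about 2 mm. A picture is of the moment at which its call begins. There is no depth.
- env.close_job(): hands the job in; it is judged then, once.
Trained networks look in the newest picture that a camera, given by its name, has taken for a name from the list of things; names that differ only in an ending like _2 or _b are one class to them, and where a whole thing is asked for, a point or a joint stands for the part that bears it (a point fixed in the world has none). Each returns a list of dicts, best first, with "confidence" (0 to 1); they miss things now and then, are a little off and sometimes report something else, mostly with a low value. They report only what shows in the picture. A call takes as long as a camera call.
- env.spot_in(camera, query): "at" ([x, y, z] in m, in the coordinates of the camera as it stood for that picture, good to about 4 mm: the middle of the surface that is visible of it).
The state is a dict: "time": time; "joint_positions": joint angles; "qd": joint speeds; "joint_torque": joint torques, N m; "eef_pos": TCP position; "orientation": TCP orientation; "ft_force": force on the tool from outside, world axes, zero at the start; "torque": the same for the moment, N m; "width": opening from 0.0 (shut) to 1.0 (fully open); "finger_force": force on a finger pad.
Only numpy, scipy, OpenCV 4.12 (cv2) and the standard library are available. Lean on these libraries where they do the work, as an engineer would, in place of code of your own. Each camera call takes 0.05 s, during which the arm holds its last target. There are 200 camera calls.

## Working session

There is one attempt and no reset: what is moved stays moved. The work goes in short steps, Python scripts to look and compute and a tool call to move; the robot and the scene stay as the last step left them, time stands still between calls to the robot, and variables do not carry over. Pictures are saved under pics/ and viewed, at most 10 in all, crops included, and the job is handed in when it is done.

Besides the shell and the picture viewer there is one more tool, called after "Request:" as name(argument=value, ...) on one line, values as JSON. play_rows: Moves the arm, as the interface text tells. Its arguments: {"type":"object","properties":{"rows":{"type":"array","items":{"type":"array"}}},"required":["rows"]}

```bash
mkdir -p pics
cat > h.py <<'E'
from station import env
import numpy as np, cv2
def look(cam,fn=None,qs=()):
    d=env.get_image(cam); R=cv2.Rodrigues(np.array(d["rvec"],float))[0]; t=np.array(d["tvec"],float)
    if fn: cv2.imwrite(fn,d["image"][:,:,::-1])
    for q in qs:
        for r in env.spot_in(cam,q)[:2]:
            p=np.array(r["at"]); K=np.array(d["camera_matrix"]); u=K@p
            print(cam,q,round(r["confidence"],2),np.round(R.T@(p-t),4),np.round(u[:2]/u[2]))
    return d,R,t
def st():
    s=env.state(); print({k:np.round(s[k],3).tolist() for k in("time","eef_pos","orientation","ft_force","width","finger_force","joint_positions")})
    print(np.round(cv2.Rodrigues(np.array(s["orientation"],float))[0],3).tolist())
    return s
E
python3 - <<'E'
from h import *
st()
Q=("lock","dial","dial_pointer","dial_grip","shackle_grip","cradle","dish","jar_lid","brass_block","small_box")
look("top","pics/top1.png",Q); look("scene","pics/sc1.png",Q[:6])
E
```

```text
{'time': 0.0, 'eef_pos': [0.274, 0.616, 0.183], 'orientation': [-0.651, -3.073, 0.003], 'ft_force': [0.014, 0.389, -0.039], 'width': 1.0, 'finger_force': 0.0, 'joint_positions': [-1.182, 0.469, -0.049, 1.534, 0.024, 1.141, -0.082]}
[[-0.914, 0.406, -0.001], [0.406, 0.914, -0.002], [-0.0, -0.002, -1.0]]
top lock 0.78 [0.5924 0.0517 0.0433] [287. 201.]
top dial 0.86 [0.5787 0.0089 0.0473] [308. 208.]
top dial 0.15 [0.6146 0.091  0.0712] [268. 188.]
top dial_pointer 0.8 [0.5781 0.0126 0.0489] [306. 209.]
top dial_pointer 0.73 [ 0.5173 -0.1524  0.0425] [386. 241.]
top dial_grip 0.75 [0.5728 0.0136 0.0518] [305. 211.]
top shackle_grip 0.55 [0.6103 0.0853 0.0753] [271. 190.]
top cradle 0.96 [0.5884 0.0531 0.0161] [285. 204.]
top cradle 0.54 [0.5927 0.0521 0.0445] [286. 201.]
top dish 0.79 [ 0.7658  0.2019 -0.0041] [219. 122.]
top jar_lid 0.8 [0.66   0.3276 0.0123] [157. 167.]
top jar_lid 0.57 [0.5948 0.0506 0.0437] [287. 200.]
scene lock 0.82 [0.578  0.0406 0.0421] [274. 218.]
scene dial_pointer 0.68 [0.5739 0.0034 0.0481] [287. 224.]
scene dial_grip 0.7 [0.5723 0.009  0.0501] [284. 223.]
scene shackle_grip 0.63 [0.6101 0.0865 0.0693] [266. 193.]
scene cradle 0.61 [0.5652 0.0083 0.0125] [281. 238.]
```

Run:
```python
import cv2,numpy as np
im=cv2.imread("pics/top1.png");s=cv2.imread("pics/sc1.png")
a=cv2.resize(im[150:260,220:360],(560,440),interpolation=cv2.INTER_CUBIC)
cv2.imwrite("pics/c1.png",cv2.resize(np.vstack([np.hstack([im,s]),]),(800,300)))
cv2.imwrite("pics/c2.png",a)
```

```text
(no output)
```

View pics/c1.png

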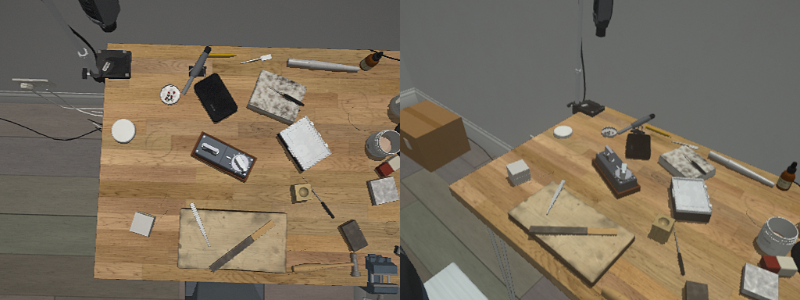

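View pics/c2.png

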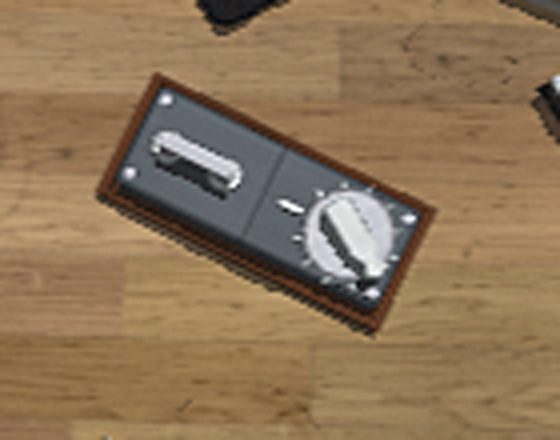

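The top view shows the lock running up and to the left. The shackle is at crop (195,160) and the dial at (350,235). The knob's pointed end is at the lower right (375,280), so the dial is at about 2.5 rad and the lock's x axis is at about 64° yaw.

Request:
play_rows(rows=[[[-0.03, -0.025, 0], 0, 0.06], [[-0.03, -0.025, 0], 0, 0.06], [[-0.03, -0.025, 0], 0, 0.06], [[-0.03, -0.025, 0], 0, 0.06], [[-0.03, -0.025, 0], 0, 0.06], [[-0.03, -0.025, 0], 0, 0.06], [[-0.03, -0.025, 0], 0, 0.06], [[-0.03, -0.025, 0], 0, 0.06]])

```text
time: 1.57
eef_pos: [0.4127, 0.3351, 0.1849]
orientation: [0.651, 3.073, 0.001]
ft_force: [1.1, -0.5, 0.5]
width: 0.688
finger_force: 0.0
```

Request:
play_rows(rows=[[[-0.03, -0.025, 0], 0, 0.06], [[-0.03, -0.025, 0], 0, 0.06], [[-0.03, -0.025, 0], 0, 0.06], [[-0.03, -0.025, 0], 0, 0.06], [[-0.03, -0.025, 0], 0, 0.06], [[-0.03, -0.025, 0], 0, 0.06], [[-0.02, -0.02, 0], 0, 0.06], [[0, 0, 0], 0, 0.06]])

```text
time: 2.23
eef_pos: [0.5282, 0.0924, 0.185]
orientation: [0.668, 3.067, -0.004]
ft_force: [-0.1, 0.1, -0.3]
width: 0.689
finger_force: 0.0
```

Request:
play_rows(rows=[[[0, 0, 0], -7, 0.06], [[0, 0, 0], -7, 0.06], [[0, 0, 0], -7, 0.06], [[0, 0, 0], -7, 0.06], [[0, 0, 0], -7, 0.06], [[0, 0, 0], -7, 0.06], [[0, 0, 0], -7, 0.06], [[0, 0, 0], -2, 0.06]])

```text
time: 2.9
eef_pos: [0.5257, 0.1009, 0.1847]
orientation: [-0.743, 3.052, 0.001]
ft_force: [0.0, 0.1, 0.7]
width: 0.688
finger_force: 0.0
```

Run:
```python
from h import *
st()
Q=("lock","dial","dial_pointer","dial_grip","shackle_grip")
look("wrist","pics/w1.png",Q)
```

```text
{'time': 2.9, 'eef_pos': [0.526, 0.101, 0.185], 'orientation': [-0.743, 3.052, 0.001], 'ft_force': [0.012, 0.07, 0.655], 'width': 0.688, 'finger_force': 0.0, 'joint_positions': [-0.321, 0.24, 0.063, 1.869, -0.018, 1.033, 1.798]}
[[-0.888, -0.46, 0.0], [-0.46, 0.888, 0.0], [-0.0, 0.0, -1.0]]
wrist lock 0.78 [0.5857 0.0415 0.0409] [181. 199.]
wrist dial 0.67 [0.5806 0.0155 0.0488] [158. 186.]
wrist dial_pointer 0.69 [0.5798 0.0129 0.0488] [156. 184.]
wrist dial_grip 0.59 [0.5742 0.017  0.0492] [162. 181.]
wrist shackle_grip 0.61 [0.6098 0.0856 0.0705] [204. 246.]
```

View pics/w1.png

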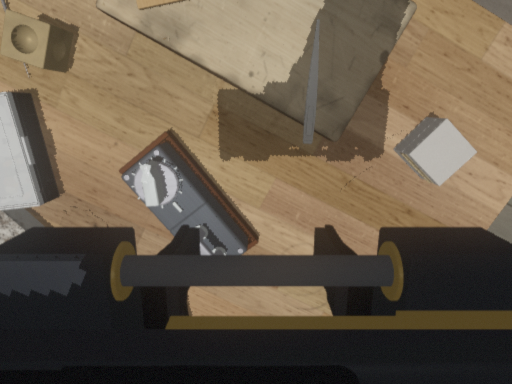

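The wrist view shows the dial at (157,186) and the shackle at (210,245), partly hidden by a finger. The index rib is at (178,207). I'll centre over the dial.

Request:
play_rows(rows=[[[0, -0.034, 0], 0, 0.06], [[0, -0.034, 0], 0, 0.06], [[-0.003, -0.033, 0], 0, 0.06], [[0, 0, 0], 0, 0.06], [[0, 0, 0], 0, 0.06]])

```text
time: 3.62
eef_pos: [0.575, 0.0096, 0.1843]
orientation: [0.728, -3.056, 0.001]
ft_force: [0.6, 1.6, -0.2]
width: 0.687
finger_force: 0.0
```

Run:
```python
from h import *
s=st()
Q=("lock","dial","dial_pointer","dial_grip","shackle_grip")
d,R,t=look("wrist",None,Q)
K=np.array(d["camera_matrix"]); print(np.round(-R.T@t,3))
im=cv2.resize(d["image"][:,:,::-1][120:300,130:390],None,fx=3,fy=3,interpolation=cv2.INTER_CUBIC)
def pr(p): u=K@(R@np.array(p)+t); return (u[:2]/u[2]-[130,120])*3
c=np.array([.575,.012]); a=np.radians(64); ax=np.array([np.cos(a),np.sin(a)])
cv2.circle(im,tuple(pr([*c,.049]).astype(int)),4,(0,0,255),-1)
ring=[pr([c[0]+.0235*np.cos(q),c[1]+.0235*np.sin(q),.049]) for q in np.linspace(0,6.28,60)]
cv2.polylines(im,[np.array(ring).astype(int)],True,(0,0,255),1)
cv2.circle(im,tuple(pr([*(c+.086*ax),.074]).astype(int)),4,(0,255,0),-1)
b=np.radians(207);ap=np.array([np.cos(b),np.sin(b)])
for o in(-.018,.025): cv2.circle(im,tuple(pr([*(c+o*ap),.071]).astype(int)),4,(255,0,0),-1)
cv2.imwrite("pics/w2.png",im)
```

```text
{'time': 3.617, 'eef_pos': [0.575, 0.01, 0.184], 'orientation': [0.728, -3.056, 0.001], 'ft_force': [0.616, 1.616, -0.151], 'width': 0.687, 'finger_force': 0.0, 'joint_positions': [-0.185, 0.305, 0.12, 1.783, -0.04, 1.056, 1.987]}
[[-0.893, -0.451, -0.0], [-0.451, 0.893, -0.001], [0.0, -0.001, -1.0]]
wrist lock 0.96 [0.5856 0.041  0.0401] [277. 197.]
wrist lock 0.74 [0.5798 0.0108 0.0457] [255. 181.]
wrist dial 0.86 [0.5818 0.0107 0.049 ] [254. 183.]
wrist dial 0.21 [0.5842 0.0396 0.0405] [277. 195.]
wrist dial_pointer 0.63 [0.5814 0.0118 0.0463] [255. 183.]
wrist dial_grip 0.75 [0.5759 0.0128 0.049 ] [258. 179.]
wrist shackle_grip 0.64 [0.6074 0.0757 0.077 ] [300. 241.]
wrist shackle_grip 0.28 [ 0.5097 -0.1554  0.0396] [132.  38.]
[ 0.512 -0.021  0.383]
```

View pics/w2.png

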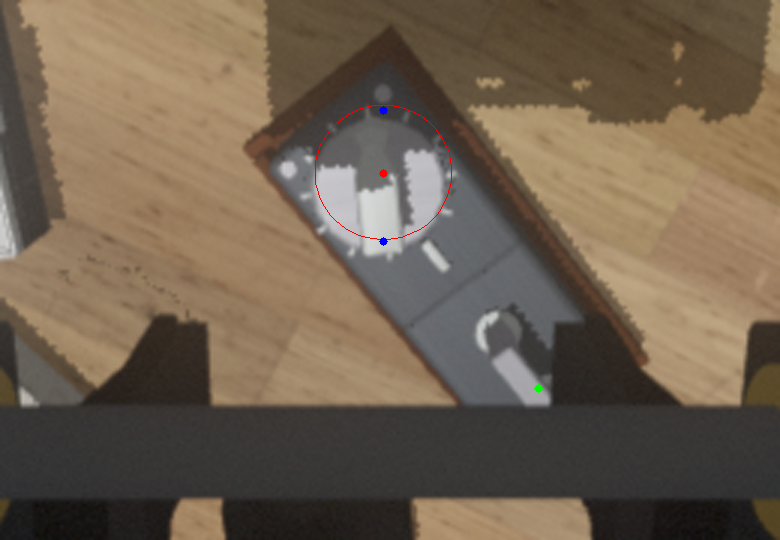

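The wrist crop puts the disc centre at (378,184). My guess, the red dot, was about 4 mm short along the bar. The bar lies within about 5° of the tool's x axis. I'll correct this, go down and grip.

Request:
play_rows(rows=[[[-0.005, 0, 0.02], -4, 0.05], [[0, 0, 0.03], 0, 0.05], [[0, 0, 0.03], 0, 0.05], [[0, 0, 0.02], 0, 0.05], [[0, 0, 0.015], 0, 0.05], [[0, 0, 0.015], 0, 0.05], [[0, 0, 0], 0, 0.05], [[0, 0, 0], 0, 0.05]])

```text
time: 4.58
eef_pos: [0.5784, 0.0146, 0.0542]
orientation: [0.842, -3.025, -0.001]
ft_force: [0.3, 0.2, 0.5]
width: 0.574
finger_force: 0.0
```

Request:
play_rows(rows=[[[0, 0, 0], 0, 0.0], [[0, 0, 0], 0, 0.0], [[0, 0, 0], 0, 0.0], [[0, 0, 0], 0, 0.0], [[0, 0, 0], 0, 0.0], [[0, 0, 0], 0, 0.0], [[0, 0, 0], 0, 0.0]])

```text
time: 5.17
eef_pos: [0.579, 0.0139, 0.0547]
orientation: [-0.841, 3.027, 0.0]
ft_force: [-0.6, 0.3, 0.2]
width: 0.126
finger_force: 0.0
```

Run:
```python
from h import *
s=st()
```

```text
{'time': 5.167, 'eef_pos': [0.579, 0.014, 0.055], 'orientation': [-0.841, 3.027, 0.0], 'ft_force': [-0.641, 0.27, 0.19], 'width': 0.126, 'finger_force': 0.0, 'joint_positions': [-0.166, 0.458, 0.09, 1.895, -0.056, 0.791, 2.067]}
[[-0.857, -0.516, 0.0], [-0.516, 0.857, 0.0], [-0.0, -0.0, -1.0]]
```

Request:
play_rows(rows=[[[0, 0, 0], 0, 0.0], [[0, 0, 0], 0, 0.0], [[0, 0, 0], 0, 0.0]])

```text
time: 5.42
eef_pos: [0.5789, 0.014, 0.0545]
orientation: [0.841, -3.027, -0.0]
ft_force: [0.9, -0.7, -0.7]
width: 0.012
finger_force: 0.0
```

Run:
```python
from h import *
s=st()
d,R,t=look("wrist",None,("dial_grip","dial","lock"))
d2,_,_=look("scene",None,("dial_grip",))
a=cv2.resize(d["image"][100:290,150:370],(440,380)); b=cv2.resize(d2["image"][140:260,200:340],(440,380))
cv2.imwrite("pics/w3.png",np.vstack([np.hstack([a,b])])[:,::1,::-1][:, :800])
```

```text
{'time': 5.417, 'eef_pos': [0.579, 0.014, 0.054], 'orientation': [0.841, -3.027, -0.0], 'ft_force': [0.904, -0.68, -0.742], 'width': 0.012, 'finger_force': 0.0, 'joint_positions': [-0.166, 0.458, 0.09, 1.895, -0.056, 0.791, 2.067]}
[[-0.857, -0.516, -0.0], [-0.516, 0.857, 0.0], [0.0, 0.0, -1.0]]
wrist dial_grip 0.85 [0.5708 0.0067 0.0482] [252. 202.]
wrist lock 0.95 [0.5638 0.0044 0.044 ] [255. 189.]
scene dial_grip 0.69 [0.5724 0.0061 0.0477] [285. 224.]
```

View pics/w3.png

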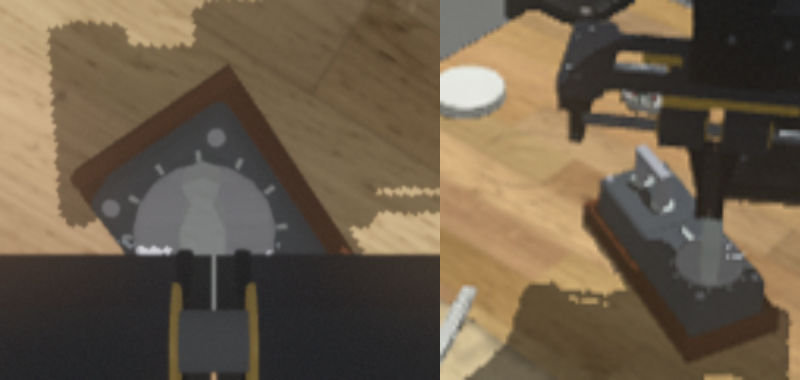

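The fingers shut fully, so they missed the bar. The wrist crop shows the disc centre near (204,234) and the bar's visible end at (203,180). I'll project the tool point into the picture to find the error.

Run:
```python
from h import *
d,R,t=look("wrist"); K=np.array(d["camera_matrix"]); s=env.state()
def pr(p): u=K@(R@np.array(p)+t); return np.round(u[:2]/u[2],1)
def ray(u,z):
    r=R.T@np.linalg.inv(K)@np.array([*u,1]); c=-R.T@t; return np.round(c+r*(z-c[2])/r[2],4)
e=s["eef_pos"]; print("tcp px",pr(e),"up 50",pr(e+np.array([0,0,.05])),"cam",-R.T@t)
f=lambda x,y:(150+x/2,100+y/2)
print("disc c",ray(f(204,234),.049),"disc top edge",ray(f(204,163),.049), "left",ray(f(133,234),.049),"right",ray(f(275,234),.049))
print("tip cand z71",ray(f(203,180),.071),ray(f(203,180),.049))
print("tray corner z18",ray(f(230,66),.018),"lock corner z44",ray(f(226,102),.044))
d2,R2,t2=look("scene");K2=np.array(d2["camera_matrix"])
u=K2@(R2@np.array(e)+t2);u=u[:2]/u[2];print("tcp scene crop",(u-[200,140])*[440/140,380/120])
a=np.radians(64.5);ax=np.array([np.cos(a),np.sin(a)]);ay=np.array([-ax[1],ax[0]])
for c in([.579,.0135],[.571,.007]):
  for sy in(1,-1):
    q=np.array(c)-ax*(.083-.045)+ay*.036*sy; print(c,"tray corner px",pr([*q,.018]))
im=d["image"][:,:,::-1]
cv2.imwrite("pics/w4.png",cv2.resize(im[120:320,170:340],(680,600)[:2] if 0 else (510,600),interpolation=cv2.INTER_CUBIC))
```

```text
tcp px [255.3 220.6] up 50 [255.1 254.6] cam [ 0.51869517 -0.0217158   0.25361226]
disc c [0.5796 0.0119 0.049 ] disc top edge [ 5.594e-01 -2.000e-04  4.900e-02] left [ 0.5915 -0.0079  0.049 ] right [0.5677 0.0316 0.049 ]
tip cand z71 [ 5.594e-01 -3.000e-04  7.100e-02] [0.5643 0.0023 0.049 ]
tray corner z18 [ 0.531  -0.0071  0.018 ] lock corner z44 [ 0.5399 -0.0039  0.044 ]
tcp scene crop [264.13325082 249.4465497 ]
[0.579, 0.0135] tray corner px [267.8 133.3]
[0.579, 0.0135] tray corner px [185.  188.3]
[0.571, 0.007] tray corner px [265.8 118.3]
[0.571, 0.007] tray corner px [182.3 174.5]
```

Run:
```python
from h import *
d,_,_=look("scene"); e,_,_=look("wrist")
a=cv2.resize(d["image"][170:250,240:330],(450,400),interpolation=cv2.INTER_CUBIC)
b=cv2.resize(e["image"][170:270,210:297],(348,400),interpolation=cv2.INTER_CUBIC)
cv2.imwrite("pics/w5.png",np.hstack([a,b])[:,:,::-1])
```

```text
(no output)
```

View pics/w5.png

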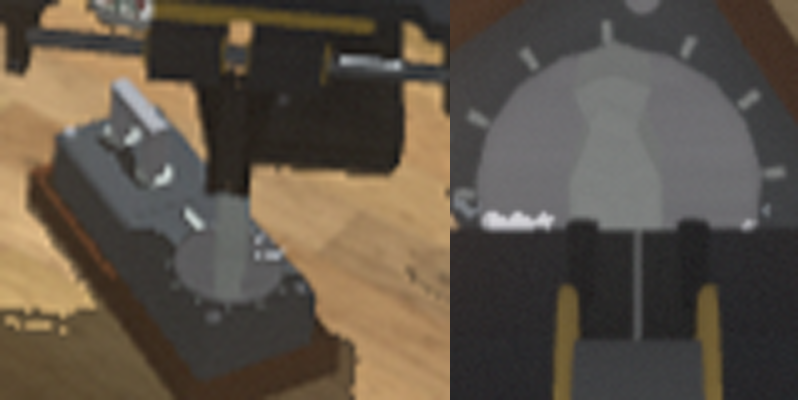

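The scene crop shows the shut fingers ending on top of the knob, at crop (228,192). The knob stands free below them, so the real fingertips look higher than the reported TCP. I'll check that height.

Run:
```python
from h import *
d,R,t=look("scene"); K=np.array(d["camera_matrix"]); e=np.array(env.state()["eef_pos"])
for z in(.04,.05,.06,.065,.07,.075,.08,.09):
    u=K@(R@np.array([e[0],e[1],z])+t); u=u[:2]/u[2]; print(z,np.round((u-[240,170])*5))
# disc & ring checks
for n,p in(("axis z49",(.5796,.0119,.049)),("axis z71",(.5796,.0119,.071)),("shackle top",(.6165,.0895,.074)),("tip71",(.5582,-.0008,.071))):
    u=K@(R@np.array(p)+t); u=u[:2]/u[2]; print(n,np.round((u-[240,170])*5))
```

```text
0.04 [218. 269.]
0.05 [220. 252.]
0.06 [221. 234.]
0.065 [222. 225.]
0.07 [222. 216.]
0.075 [223. 207.]
0.08 [224. 198.]
0.09 [225. 179.]
axis z49 [224. 255.]
axis z71 [228. 216.]
shackle top [136.  98.]
tip71 [222. 254.]
```

Both cameras place the real fingertips about 20–30 mm above the reported TCP. I'll open, go 18 mm lower, close and check the force and opening.

Request:
play_rows(rows=[[[0, 0, 0], 0, 0.05], [[0, 0, 0], 0, 0.05], [[0, 0, 0], 0, 0.05], [[0, 0, 0], 0, 0.05], [[0, 0, 0], 0, 0.05], [[0, 0, 0.006], 0, 0.05], [[0, 0, 0.006], 0, 0.05], [[0, 0, 0.006], 0, 0.05]])

```text
time: 6.63
eef_pos: [0.5787, 0.014, 0.0358]
orientation: [0.841, -3.026, -0.0]
ft_force: [0.3, -0.3, -0.5]
width: 0.516
finger_force: 0.0
```

Run:
```python
from h import *
st()
d,_,_=look("scene"); e,_,_=look("wrist")
a=cv2.resize(d["image"][170:250,240:330],(450,400),interpolation=cv2.INTER_CUBIC)
b=cv2.resize(e["image"][150:280,200:313],(348,400),interpolation=cv2.INTER_CUBIC)
cv2.imwrite("pics/w6.png",np.hstack([a,b])[:,:,::-1])
```

```text
{'time': 6.633, 'eef_pos': [0.579, 0.014, 0.036], 'orientation': [0.841, -3.026, -0.0], 'ft_force': [0.261, -0.252, -0.492], 'width': 0.516, 'finger_force': 0.0, 'joint_positions': [-0.163, 0.483, 0.087, 1.907, -0.059, 0.754, 2.07]}
[[-0.857, -0.516, -0.0], [-0.516, 0.857, 0.0], [0.0, 0.0, -1.0]]
```

View pics/w6.png

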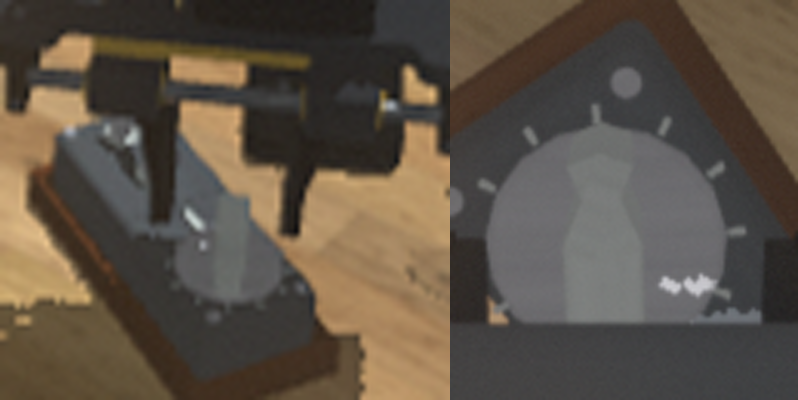

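Confirmed: the TCP reads 36 mm with no contact, and the fingers straddle the knob with tips at about (160,222) and (288,235), still above the disc. I'll go down further with small steps while watching the force.

Request:
play_rows(rows=[[[0, 0, 0.004], 0, 0.05], [[0, 0, 0.004], 0, 0.05], [[0, 0, 0], 0, 0.0], [[0, 0, 0], 0, 0.0], [[0, 0, 0], 0, 0.0], [[0, 0, 0], 0, 0.0], [[0, 0, 0], 0, 0.0], [[0, 0, 0], 0, 0.0]])

```text
time: 7.4
eef_pos: [0.5791, 0.0137, 0.0287]
orientation: [-0.841, 3.027, -0.001]
ft_force: [-0.6, -2.9, -0.3]
width: 0.205
finger_force: 1.1
```

Request:
play_rows(rows=[[[0, 0, 0], 0, 0.0], [[0, 0, 0], 0, 0.0], [[0, 0, 0], 0, 0.0]])

```text
time: 7.65
eef_pos: [0.5793, 0.0128, 0.0287]
orientation: [-0.84, 3.027, -0.002]
ft_force: [0.4, -3.7, 0.8]
width: 0.153
finger_force: 30.0
```

The bar is gripped at 30 N with a 13–14 mm opening. Now I'll turn it clockwise.

Request:
play_rows(rows=[[[0, 0, 0], 7, 0], [[0, 0, 0], 7, 0], [[0, 0, 0], 7, 0], [[0, 0, 0], 7, 0], [[0, 0, 0], 7, 0], [[0, 0, 0], 7, 0], [[0, 0, 0], 7, 0], [[0, 0, 0], 0, 0]])

```text
time: 8.32
eef_pos: [0.5793, 0.0128, 0.0287]
orientation: [0.494, 3.102, -0.003]
ft_force: [1.1, -5.2, 1.6]
width: 0.154
finger_force: 30.0
```

Run:
```python
from h import *
s=st();print(np.round(s["torque"],3))
```

```text
{'time': 8.317, 'eef_pos': [0.579, 0.013, 0.029], 'orientation': [0.494, 3.102, -0.003], 'ft_force': [1.07, -5.152, 1.649], 'width': 0.154, 'finger_force': 29.999, 'joint_positions': [-0.331, 0.507, 0.311, 1.921, -0.219, 0.745, 1.36]}
[[-0.951, 0.31, 0.001], [0.31, 0.951, -0.002], [-0.001, -0.001, -1.0]]
[-1.017 -0.057  0.058]
```

Request:
play_rows(rows=[[[0, 0, 0], 7, 0], [[0, 0, 0], 7, 0], [[0, 0, 0], 7, 0], [[0, 0, 0], 7, 0], [[0, 0, 0], 7, 0], [[0, 0, 0], 7, 0], [[0, 0, 0], 7, 0], [[0, 0, 0], 7, 0]])

```text
time: 8.98
eef_pos: [0.5793, 0.0128, 0.0287]
orientation: [1.892, 2.506, -0.001]
ft_force: [-0.7, -3.5, -0.1]
width: 0.152
finger_force: 30.0
```

Request:
play_rows(rows=[[[0, 0, 0], 7, 0], [[0, 0, 0], 7, 0], [[0, 0, 0], 7, 0], [[0, 0, 0], 7, 0], [[0, 0, 0], 7, 0], [[0, 0, 0], 6, 0], [[0, 0, 0], 0, 0], [[0, 0, 0], 0, 0]])

```text
time: 9.65
eef_pos: [0.5793, 0.0128, 0.0287]
orientation: [2.644, 1.694, -0.0]
ft_force: [-1.1, -5.6, 2.9]
width: 0.153
finger_force: 30.0
```

Run:
```python
from h import *
s=st();print(np.round(s["torque"],3))
```

```text
{'time': 9.65, 'eef_pos': [0.579, 0.013, 0.029], 'orientation': [2.644, 1.694, -0.0], 'ft_force': [-1.056, -5.642, 2.948], 'width': 0.153, 'finger_force': 29.997, 'joint_positions': [-0.644, 0.605, 0.757, 1.939, -0.561, 0.82, -0.009]}
[[0.418, 0.909, 0.001], [0.909, -0.418, -0.002], [-0.001, 0.001, -1.0]]
[-1.379  0.085 -0.086]
```

The turn is done, with the tool's x axis at 65.3° yaw. I'll release, raise and check the dial.

Request:
play_rows(rows=[[[0, 0, 0], 0, 0.05], [[0, 0, 0], 0, 0.05], [[0, 0, 0], 0, 0.05], [[0, 0, 0], 0, 0.05], [[0, 0, 0], 0, 0.05], [[0, 0, -0.02], 0, 0.05], [[0, 0, -0.02], 0, 0.05], [[0, 0, -0.02], 0, 0.05]])

```text
time: 10.32
eef_pos: [0.5785, 0.0143, 0.0888]
orientation: [-2.647, -1.69, 0.002]
ft_force: [0.4, 0.0, 0.6]
width: 0.562
finger_force: 0.0
```

Request:
play_rows(rows=[[[0.02, 0, -0.02], 0, 0.05], [[0.03, 0, 0], 0, 0.05], [[0.03, 0, 0], 0, 0.05], [[0, 0, 0], 0, 0.05], [[0, 0, 0], 0, 0.05]])

```text
time: 10.73
eef_pos: [0.6128, 0.0894, 0.108]
orientation: [-2.643, -1.696, 0.0]
ft_force: [-0.8, -1.0, -0.2]
width: 0.572
finger_force: 0.0
```

Run:
```python
from h import *
st()
d,R,t=look("wrist",None,("dial","dial_pointer","dial_grip","shackle_grip"))
e,_,_=look("top",None,("dial_pointer","dial_grip","shackle_grip"))
K=np.array(d["camera_matrix"]);im=d["image"][:,:,::-1].copy()
def pr(p): u=K@(R@np.array(p)+t); return tuple(np.round(u[:2]/u[2]).astype(int).tolist())
print("shackle px",pr((.6163,.0900,.074)),"axis",pr((.5796,.0122,.049)))
cv2.circle(im,pr((.6163,.0900,.074)),2,(0,0,255),-1)
cv2.circle(im,pr((.5796,.0122,.049)),2,(0,255,0),-1)
b=cv2.resize(e["image"][160:230,240:330,::-1],(390,303),interpolation=cv2.INTER_CUBIC)
a=cv2.resize(im,(400,300))
a=cv2.resize(im[130:330,120:390],(409,303),interpolation=cv2.INTER_CUBIC)
cv2.imwrite("pics/w7.png",np.hstack([a,b]))
```

```text
{'time': 10.733, 'eef_pos': [0.613, 0.089, 0.108], 'orientation': [-2.643, -1.696, 0.0], 'ft_force': [-0.777, -0.953, -0.245], 'width': 0.572, 'finger_force': 0.0, 'joint_positions': [-0.788, 0.567, 0.824, 1.786, -0.487, 1.005, -0.202]}
[[0.417, 0.909, -0.001], [0.909, -0.417, 0.001], [0.0, -0.001, -1.0]]
wrist dial 0.57 [0.5808 0.0117 0.0484] [261. 290.]
wrist dial_pointer 0.64 [0.5867 0.0119 0.0462] [267. 286.]
wrist dial_grip 0.64 [0.5809 0.0096 0.0477] [262. 291.]
wrist dial_grip 0.43 [0.6186 0.0966 0.075 ] [260. 195.]
wrist shackle_grip 0.59 [0.6184 0.0965 0.0741] [260. 195.]
top dial_pointer 0.66 [0.5721 0.0043 0.0482] [310. 212.]
top dial_grip 0.7 [0.5688 0.0057 0.0519] [309. 213.]
shackle px (261, 203) axis (259, 290)
```

View pics/w7.png

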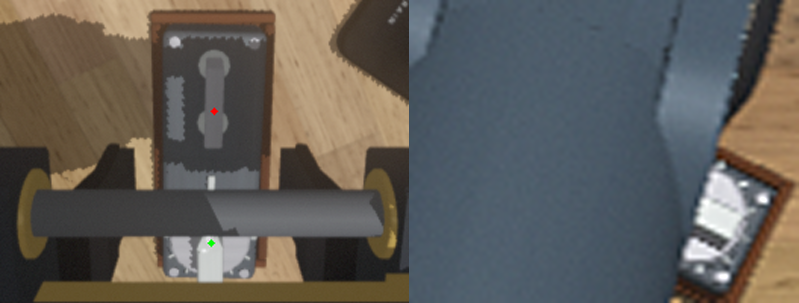

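The wrist crop shows the shackle bar centred near (213,103), about 3 mm beyond the red guess. The knob is in line with the rib, at (211,185) to (210,262). I'll go down over the bar and grip it.

Request:
play_rows(rows=[[[0, 0.003, 0.02], 0, 0.05], [[0, 0, 0.02], 0, 0.05], [[0, 0, 0.02], 0, 0.05], [[0, 0, 0.01], 0, 0.05], [[0, 0, 0.009], 0, 0.05], [[0, 0, 0], 0, 0.0], [[0, 0, 0], 0, 0.0], [[0, 0, 0], 0, 0.0]])

```text
time: 11.85
eef_pos: [0.6163, 0.0851, 0.0306]
orientation: [2.648, 1.689, 0.003]
ft_force: [-0.5, 0.3, -0.6]
width: 0.428
finger_force: 0.0
```

Request:
play_rows(rows=[[[0, 0, 0], 0, 0.0], [[0, 0, 0], 0, 0.0], [[0, 0, 0], 0, 0.0], [[0, 0, 0], 0, 0.0], [[0, 0, 0], 0, 0.0], [[0, 0, 0], 0, 0.0], [[0, 0, 0], 0, 0.0], [[0, 0, 0], 0, 0.0]])

```text
time: 12.52
eef_pos: [0.615, 0.0857, 0.0296]
orientation: [-2.648, -1.689, 0.001]
ft_force: [-2.7, 1.8, 3.5]
width: 0.099
finger_force: 30.0
```

Run:
```python
from h import *
st()
d,_,_=look("scene",None,("shackle_grip","dial_pointer")); e,_,_=look("wrist")
a=cv2.resize(d["image"][160:240,240:330],(450,400),interpolation=cv2.INTER_CUBIC)
b=cv2.resize(e["image"][150:280,200:313],(348,400),interpolation=cv2.INTER_CUBIC)
cv2.imwrite("pics/w8.png",np.hstack([a,b])[:,:,::-1])
```

```text
{'time': 12.517, 'eef_pos': [0.615, 0.086, 0.03], 'orientation': [-2.648, -1.689, 0.001], 'ft_force': [-2.747, 1.818, 3.454], 'width': 0.099, 'finger_force': 30.001, 'joint_positions': [-0.726, 0.661, 0.749, 1.836, -0.576, 0.876, -0.133]}
[[0.422, 0.907, -0.001], [0.907, -0.422, 0.001], [0.0, -0.001, -1.0]]
scene shackle_grip 0.44 [0.6053 0.0734 0.063 ] [270. 199.]
scene dial_pointer 0.65 [0.5726 0.0074 0.0543] [285. 222.]
scene dial_pointer 0.49 [0.6051 0.0743 0.0545] [269. 201.]
```

View pics/w8.png

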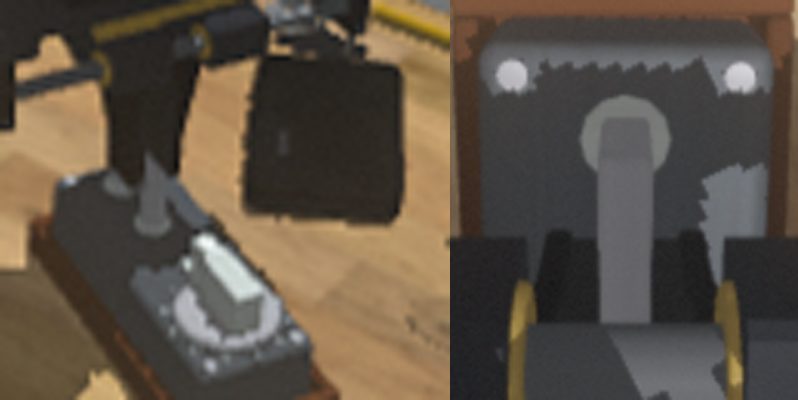

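The bar is gripped at 30 N with an 8.6 mm opening, and the knob is in line with the rib. Now I'll pull slowly straight up.

Request:
play_rows(rows=[[[0, 0, -0.003], 0, 0], [[0, 0, -0.003], 0, 0], [[0, 0, -0.003], 0, 0], [[0, 0, 0], 0, 0]])

```text
time: 13.05
eef_pos: [0.6156, 0.0853, 0.0388]
orientation: [2.649, 1.689, 0.001]
ft_force: [-2.3, 1.0, -0.1]
width: 0.095
finger_force: 30.0
```

The force is low and the bar is rising with the hand, so the shackle is sliding free. I'll carry on.

Request:
play_rows(rows=[[[0, 0, -0.003], 0, 0], [[0, 0, -0.003], 0, 0], [[0, 0, -0.003], 0, 0], [[0, 0, -0.003], 0, 0], [[0, 0, -0.003], 0, 0], [[0, 0, -0.002], 0, 0], [[0, 0, 0], 0, 0], [[0, 0, 0], 0, 0]])

```text
time: 13.72
eef_pos: [0.6156, 0.0849, 0.0557]
orientation: [2.648, 1.689, 0.0]
ft_force: [-0.4, 1.6, -0.3]
width: 0.097
finger_force: 30.0
```

Run:
```python
from h import *
s=st();print(np.round(s["torque"],3))
```

```text
{'time': 13.717, 'eef_pos': [0.616, 0.085, 0.056], 'orientation': [2.648, 1.689, 0.0], 'ft_force': [-0.431, 1.607, -0.287], 'width': 0.097, 'finger_force': 30.0, 'joint_positions': [-0.745, 0.63, 0.776, 1.821, -0.546, 0.918, -0.156]}
[[0.422, 0.907, 0.001], [0.907, -0.422, -0.0], [-0.0, 0.001, -1.0]]
[0.067 0.208 0.008]
```

That is 26 mm of travel, so the shackle is open. Now I'll lift the lock.

Request:
play_rows(rows=[[[0, 0, -0.002], 0, 0], [[0, 0, -0.002], 0, 0], [[0, 0, -0.003], 0, 0], [[0, 0, -0.005], 0, 0], [[0, 0, -0.007], 0, 0], [[0, 0, -0.008], 0, 0], [[0, 0, -0.008], 0, 0], [[0, 0, -0.008], 0, 0]])

```text
time: 14.38
eef_pos: [0.6157, 0.0852, 0.0997]
orientation: [2.649, 1.689, 0.001]
ft_force: [0.4, -0.2, -6.2]
width: 0.097
finger_force: 30.0
```

Request:
play_rows(rows=[[[0, 0, -0.01], 0, 0], [[0, 0, -0.01], 0, 0], [[0, 0, -0.01], 0, 0], [[0, 0, -0.01], 0, 0], [[0, 0, -0.008], 0, 0], [[0, 0, -0.005], 0, 0], [[0, 0, 0], 0, 0], [[0, 0, 0], 0, 0]])

```text
time: 15.05
eef_pos: [0.6154, 0.0853, 0.1516]
orientation: [-2.648, -1.689, -0.0]
ft_force: [0.9, -0.2, -5.0]
width: 0.097
finger_force: 30.0
```

Request:
play_rows(rows=[[[0, 0, 0], 0, 0], [[0, 0, 0], 0, 0], [[0, 0, 0], 0, 0], [[0, 0, 0], 0, 0], [[0, 0, 0], 0, 0], [[0, 0, 0], 0, 0]])

```text
time: 15.55
eef_pos: [0.6154, 0.0852, 0.1514]
orientation: [-2.649, -1.689, 0.0]
ft_force: [-0.4, -0.4, -5.3]
width: 0.094
finger_force: 30.0
```

Run:
```python
from h import *
st()
d,_,_=look("scene",None,("shackle_grip","dial_pointer","dial_grip","lock","cradle"))
e,_,_=look("wrist",None,("dial_grip","lock","shackle_grip"))
a=cv2.resize(d["image"][120:250,220:366],(450,400),interpolation=cv2.INTER_CUBIC)
b=cv2.resize(e["image"][100:300,170:344],(348,400),interpolation=cv2.INTER_CUBIC)
cv2.imwrite("pics/w9.png",np.hstack([a,b])[:,:,::-1])
```

```text
{'time': 15.55, 'eef_pos': [0.615, 0.085, 0.151], 'orientation': [-2.649, -1.689, 0.0], 'ft_force': [-0.402, -0.4, -5.326], 'width': 0.094, 'finger_force': 29.999, 'joint_positions': [-0.807, 0.525, 0.86, 1.741, -0.445, 1.083, -0.234]}
[[0.422, 0.907, -0.0], [0.907, -0.422, -0.0], [-0.0, -0.0, -1.0]]
scene shackle_grip 0.48 [0.611  0.0782 0.1704] [271. 156.]
scene dial_grip 0.92 [0.5741 0.0091 0.1493] [288. 185.]
scene lock 0.88 [0.5786 0.0334 0.134 ] [279. 185.]
scene cradle 0.77 [0.5927 0.0393 0.0031] [277. 228.]
scene cradle 0.63 [0.5734 0.0042 0.1474] [289. 187.]
wrist dial_grip 0.92 [0.5911 0.0353 0.1528] [256. 300.]
wrist lock 0.89 [0.6189 0.1037 0.1389] [250. 189.]
wrist lock 0.49 [0.6315 0.1209 0.0073] [257. 138.]
wrist shackle_grip 0.96 [0.6202 0.1007 0.1976] [253. 222.]
wrist shackle_grip 0.42 [0.6195 0.1021 0.1384] [252. 191.]
```

View pics/w9.png

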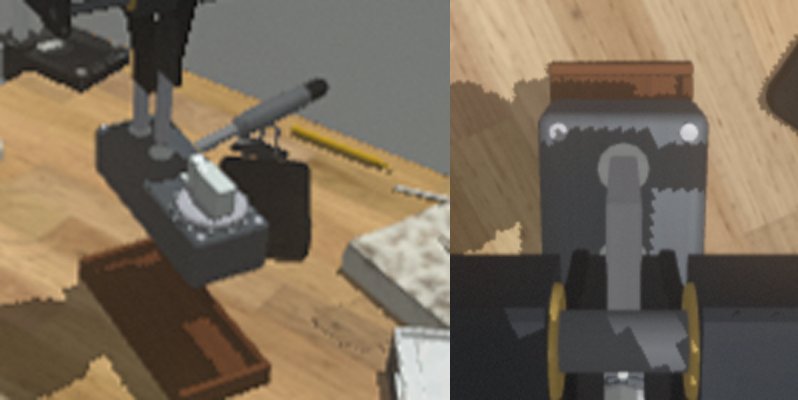

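The picture shows the lock hanging level and clear of the tray, with the shackle legs out, the knob on the index and the underside at about 0.10 m. I'll hand the job in.

```bash
python3 -c "
from station import env
print(env.close_job())"
```

```text
the job is handed in; nothing more can be done
None
```

The lock was opened in its tray, then lifted by its open shackle and handed in hanging level and still, with its underside about 10 cm above the table; no verdict came back on hand-in.

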